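# Clear the incubator lid and hold it half open

## Robot

A 7-joint arm with a two-finger parallel gripper is mounted at the origin on the work surface. World frame = base frame: x ahead of the robot, y to its left, z up, the work surface at z = 0. Lengths are in m, angles in rad, forces in N, time in s.
With the tool pointing down it reaches from about 0.4 to 0.9 m from the base axis. Payload 5.6 kg.
Tool frame: the origin (TCP) lies at the very end of the fingers, on their centre line; the grasp point (between the pads) lies 19 mm behind it; z points along the fingers, y is the line along which they close (so a half turn about z gives the same grasp; the last joint's range is limited). The gripper opens to 92 mm and grips with 3 to 60 N. Pads are 20 mm wide; open, the fingers measure 128 mm over their backs; the gripper's body (75 mm by 189 mm) begins 69 mm behind the grasp point.
Start: joints at [1.075, 0.468, -0.012, 1.603, 0.006, 1.071, -0.056], TCP at [0.284, -0.585, 0.188] pointing down, gripper open.
Joint ranges: [-2.53, 2.53], [-0.31, 2.02], [-1.57, 1.55], [0.28, 2.44], [-1.29, 4.43], [0.15, 1.84], [-2.92, 2.92]. Speed limits (rad/s): [2.57, 2.57, 3.14, 3.14, 3.14, 3.14, 3.14].

## Interface

Orientations are given as a unit quaternion [x, y, z, w].
In Python, from workcell import manip gives the robot as it stands.
- The arm moves only by the tool step_hand, called after "Request:" by a JSON object that holds its "name" and its "arguments". Schema: {"type":"object","properties":{"rows":{"type":"object","properties":{"steps":{"type":"array","items":{"type":"array","items":{"type":"number"},"minItems":6,"maxItems":6},"minItems":1,"maxItems":5}},"additionalProperties":false,"required":["steps"]},"jaw":{"type":"number"},"force":{"type":"number"},"only":{"type":"string"},"quiet":{"type":"boolean"},"lines":{"type":"string"}},"required":["rows"],"additionalProperties":false}. rows is an object whose key "steps" holds a list of rows, 1 to 5 of them, each of 6 numbers: dx, dy, dz in m, then a rotation vector rx, ry, rz in rad; each row is the pose to reach, as a shift and turn from the pose commanded when the call began, along the tool's axes at that moment; what a row does not reach only later rows make up. A row lasts 1/10 s, in which the tool goes at most 0.05 m and 0.15 rad, less where a joint would pass 70% of its speed; a pose out of reach is approached as far as the arm can. jaw is the finger opening in m, set as the call begins (left out keeps the last). The fingers move at their own pace and stop on an object; force is the grip in N (left out, the last holds). Time passes only in rows, so rows that do not move let the fingers close. The tool returns the time, the measured TCP pose, the force, the opening and the grip force at its end. only (a regular expression) keeps the lines of the reply that match it, lines (a string "A,B") keeps lines A to B, and quiet returns only ok. Input that does not fit is refused with a message, and nothing moves.
- manip.read_state(): the state, without advancing time (a new reading comes with each control period).
- manip.grab_frame(name): name is "side" or "top" or "wrist"; returns (picture, depth): 420x560x3 uint8, red, green, blue; 420x560 float32, m along the optical axis (not along the pixel's ray), 0 where there is no reading.
- manip.camera_info(name): a dict with "mtx" (3x3 intrinsics, pixels), "cam_to_world" (4x4, takes a point from camera to world coordinates). Camera axes: x right, y down, z forward; pixel columns grow to the right and rows downward; lengths in m; the calibration is good to about 2 mm. A picture is of the moment at which its call begins: read the wrist's pose just before it. camera_info takes no time and is no camera call; for the wrist camera it gives the pose at the moment of the call.
- manip.job_done(): hands the job in; it is judged then, once.
The state is a dict: "clock": time; "q": joint angles; "dq": joint speeds; "tau": joint torques, N m; "tool_pos": TCP position; "ee_rot": TCP orientation; "force": force on the tool from outside, world axes, zero at the start; "wrist_torque": the same for the moment, N m; "width": finger opening in m; "gripper_force": force on a finger pad.
Only numpy, scipy, OpenCV 4.12 (cv2) and the standard library are available. Lean on these libraries where they do the work, as an engineer would, in place of code of your own. Each camera call takes 0.05 s, during which the arm holds its last target. There are 200 camera calls.

## Task

The two used cork stoppers standing on the lid of the bench incubator are rubbish: put both in the open waste bin while the lid is still shut. Then raise the lid to 50 degrees from shut (give or take five) and hold it steady there in the gripper so that a colleague can reach the vials; the lid falls shut if let go, so your program finishes while still holding it. Leave the flask, the reagent bottle and the beaker standing where they are.

Things in the scene. Friction and masses are not known exactly. Their poses are not given: they have to be found in the camera images.
- incubator: Bench incubator, a cream metal box fixed to the bench, open-topped under its lid: 220 mm deep (own x) by 280 mm wide (own y) by 100 mm high, walls 12 mm. Origin: centre of its underside, on the bench. Its x axis points from its front (grey control panel, lid handle; towards the robot) to its back (hinge), y to its left side as seen from the robot, z up; it may stand turned by up to 0.3 rad.
- lid (a joint): Opening angle of the incubator's lid in rad: 0 shut (level), grows as the front edge rises, stop at 1.25. The hinge is level, along the incubator's y axis. Free hinge, almost frictionless, no spring: the lid (about 0.3 to 0.65 kg, centre of mass about 110 mm from the hinge) falls shut from any angle when let go.
- lid_hinge (a point): Middle of the lid's hinge line, at incubator x +110 mm, y 0, z 100.5 mm (does not move with the lid).
- lid_panel: The lid: cream plate 220 x 280 x 12 mm covering the box. Origin on the hinge line, axes those of the incubator while shut; the plate reaches from there along its own -x to -220 mm, its underside at own z 0, its top at own z 12 mm (112.5 mm above the bench while shut).
- lid_grip (a point): Middle of the lid handle's cross bar: a round steel bar 12 mm in diameter, 110 mm long along the lid's y axis, at x -240 mm, z +45 mm in the lid's own frame, so 20 mm in front of the lid's front edge and 33 mm above the lid's top face. Two slanting legs of the same bar at its ends (y +-55 to +-62 mm) join it to the lid; free space under and around the bar.
- stopper_large: Loose used cork stopper standing on the lid, wide end down: tapered from 36 mm diameter at the foot to 28 mm at the top, 36 mm high, 16 g. Origin: centre of the wide end, z along its axis to the narrow end.
- stopper_large_mid (a point): Middle of the large stopper, on its axis 18 mm above the foot.
- stopper_small: Loose used cork stopper standing on the lid, wide end down: tapered from 27 mm diameter at the foot to 21 mm at the top, 30 mm high, 11 g. Origin: centre of the wide end, z along its axis to the narrow end.
- stopper_small_mid (a point): Middle of the small stopper, on its axis 15 mm above the foot.
- bin: Waste bin, an open-topped grey plastic box fixed to the bench at one side of the incubator (left or right): 170 x 170 mm, 120 mm high, walls and floor 5 mm. Origin: centre of its underside; axes along its sides, z up.
- flask: Loose conical glass flask, not part of the job: foot 84 mm in diameter, 130 mm high, on the side of the incubator away from the bin. Origin: centre of its underside.
- reagent: Loose amber bottle with a black cap, not part of the job: 64 mm diameter, 130 mm high. Origin: centre of its underside.
- beaker: Loose white beaker, not part of the job: rim 72 mm in diameter, 90 mm high. Origin: centre of its underside.

How it is judged:
By the outcome, as a careful person would: the job done as asked, in the order asked, and still so for the second after the job is handed in, while the arm keeps its last pose, push and grip.
It also fails if it takes over 61 s, if anything falls off the work surface, if the arm or the gripper's body presses on something with over 40 N, if the wrist force passes 120 N, or if a joint passes its speed limit or range.

## Working session

There is one attempt and no reset: what is moved stays moved. The work goes in short steps, Python scripts to look and compute and a tool call to move; the robot and the scene stay as the last step left them, time stands still between calls to the robot, and variables do not carry over. Pictures are saved under pics/ and viewed, at most 10 in all, crops included, and the job is handed in when it is done.

```bash
ls; mkdir -p pics; python3 - <<'E'
from workcell import manip
import cv2,numpy as np
s=manip.read_state();print(s['clock'],s['tool_pos'],s['ee_rot'],s['width'])
for n in('top','side'):
    p,d=manip.grab_frame(n);cv2.imwrite(f'pics/{n}0.png',p[:,:,::-1]);np.savez(f'{n}0.npz',p=p,d=d,**manip.camera_info(n))
    print(manip.camera_info(n))
E
```

```text
pics
workcell.py
0.0 [ 0.28401928 -0.58396087  0.18714426] [ 9.74488064e-01  2.24437603e-01 -2.54319721e-04 -8.43477594e-04] 0.0919209043845876
{'mtx': array([[407.39657682,   0.        , 278.471727  ],
       [  0.        , 407.39657682, 210.09092237],
       [  0.        ,   0.        ,   1.        ]]), 'cam_to_world': array([[ 0.07147404, -0.97595149,  0.20593727,  0.40870605],
       [-0.99743258, -0.07085214,  0.0104026 ,  0.00348159],
       [ 0.00443866, -0.20615206, -0.9785099 ,  0.95736187],
       [ 0.        ,  0.        ,  0.        ,  1.        ]])}
{'mtx': array([[411.25910875,   0.        , 273.21371939],
       [  0.        , 411.25910875, 217.0658855 ],
       [  0.        ,   0.        ,   1.        ]]), 'cam_to_world': array([[ 0.99488728, -0.05439165,  0.0850932 ,  0.50065982],
       [-0.10088768, -0.57348565,  0.81297963, -0.72503942],
       [ 0.00458043, -0.81740795, -0.57604103,  0.62404185],
       [ 0.        ,  0.        ,  0.        ,  1.        ]])}
```

View pics/top0.png

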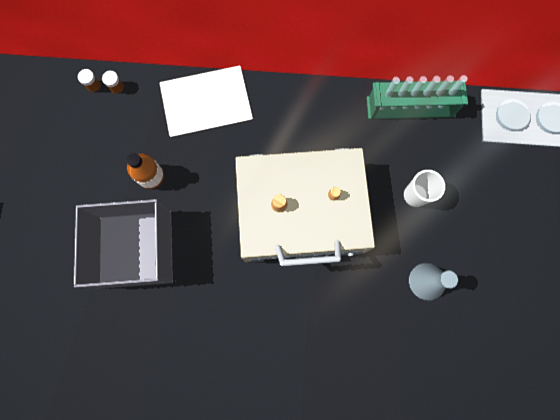

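View pics/side0.png

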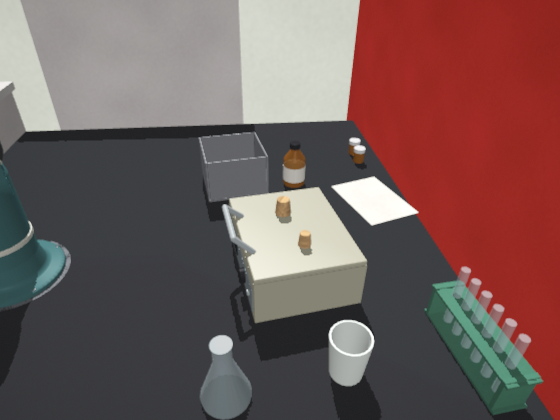

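Top view: lid corners near (236,156), (365,150), (373,248), (241,258). The large cork is at (279,203), the small one at (335,193), the bar runs (282,261)-(340,260), and the bin is on the left around (75–158, 202–286). The side view agrees: both corks are upright, and the reagent bottle is behind the bin.

```bash
cat > h.py <<'E'
import cv2,numpy as np
def load(n):
    z=np.load(n);return z['p'],z['d'],z['mtx'],z['cam_to_world']
def world(d,K,T):
    v,u=np.indices(d.shape);P=np.stack([(u-K[0,2])/K[0,0]*d,(v-K[1,2])/K[1,1]*d,d],-1)
    return P@T[:3,:3].T+T[:3,3]
def ray(u,v,z,K,T):
    r=T[:3,:3]@np.array([(u-K[0,2])/K[0,0],(v-K[1,2])/K[1,1],1]);return T[:3,3]+r*(z-T[2,3])/r[2]
E
python3 - <<'E'
from h import *
for n in('top0.npz','side0.npz'):
    p,d,K,T=load(n);W=world(d,K,T);hsv=cv2.cvtColor(p,cv2.COLOR_RGB2HSV)
    X,Y,Z=W[...,0],W[...,1],W[...,2];ok=d>0
    box=ok&(X>.3)&(X<.85)&(abs(Y)<.25)
    lid=box&(abs(Z-.1125)<.006)&(hsv[...,1]<120)&(hsv[...,2]>120)
    m=cv2.morphologyEx(lid.astype(np.uint8),cv2.MORPH_OPEN,np.ones((5,5)))
    pts=W[m>0];r=cv2.minAreaRect(pts[:,:2].astype(np.float32));print(n,'lid z',np.median(pts[:,2]),r,cv2.boxPoints(r).round(3).tolist())
    cork=box&(hsv[...,0]<22)&(hsv[...,1]>110)&(Z>.11)&(Z<.17)
    k,l,st,_=cv2.connectedComponentsWithStats(cork.astype(np.uint8))
    for i in range(1,k):
        if st[i,4]>20:
            q=W[l==i];t=q[q[:,2]>q[:,2].max()-.006];print('cork',st[i],q[:,2].max().round(4),'all',np.ptp(q,0).round(3),'topctr',((t.max(0)+t.min(0))/2).round(4),len(t))
    bar=box&(Z>.137)&(Z<.175)&(hsv[...,1]<60)
    q=W[bar];print('bar',len(q),q.min(0).round(3),q.max(0).round(3),np.median(q,0).round(4))
    r=cv2.minAreaRect(q[:,:2].astype(np.float32));print(r)
    b=ok&(Y>.2)&(Y<.6)&(X>.25)&(X<.75)&(abs(Z-.12)<.006)
    q=W[b];r=cv2.minAreaRect(q[:,:2].astype(np.float32));print('bin/all@.12',len(q),r)
for nm,b in dict(bar=[(282,262),(340,260)]).items():
    p,d,K,T=load('top0.npz');print([ray(*x,.146,K,T).round(4) for x in b])
E
```

```text
top0.npz lid z 0.11288225129994195 ((0.6102578639984131, -0.03858661651611328), (0.220436692237854, 0.2797616124153137), 8.343437194824219) [[0.48100000619888306, 0.08399999886751175], [0.5220000147819519, -0.19300000369548798], [0.7400000095367432, -0.16099999845027924], [0.6990000009536743, 0.11599999666213989]]
cork [328 190  13  10  60] 0.1446 all [0.023 0.026 0.029] topctr [ 0.6235 -0.1018  0.1419] 19
cork [271 197  16  15 112] 0.1524 all [0.025 0.032 0.031] topctr [0.5959 0.0132 0.1496] 46
bar 424 [ 0.469 -0.117  0.137] [0.508 0.006 0.157] [ 0.4822 -0.0571  0.1502]
((0.4875244200229645, -0.05627124756574631), (0.02447587624192238, 0.12478827685117722), 8.162550926208496)
bin/all@.12 992 ((0.5421239733695984, 0.34924522042274475), (0.26951950788497925, 0.17194032669067383), 8.510978698730469)
side0.npz lid z 0.11105871536754297 ((0.6100158095359802, -0.039277613162994385), (0.21961630880832672, 0.28256312012672424), 8.282258033752441) [[0.48100000619888306, 0.08500000089406967], [0.5220000147819519, -0.19499999284744263], [0.7390000224113464, -0.16300000250339508], [0.6980000138282776, 0.11599999666213989]]
cork [276 201  14  15 133] 0.1472 all [0.028 0.016 0.033] topctr [0.5971 0.0036 0.1442] 21
cork [299 235  11  13 102] 0.1409 all [0.019 0.013 0.025] topctr [ 0.6263 -0.1082  0.138 ] 20
bar 276 [ 0.468 -0.12   0.137] [0.637 0.003 0.152] [ 0.484  -0.0729  0.1485]
((0.5287120938301086, -0.08766128122806549), (0.09783349186182022, 0.19661027193069458), 55.053077697753906)
bin/all@.12 383 ((0.5456019043922424, 0.3493202328681946), (0.2739824652671814, 0.17595934867858887), 8.317641258239746)
[array([ 0.4751, -0.0024,  0.146 ]), array([ 0.4873, -0.117 ,  0.146 ])]
```

```bash
cat >> h.py <<'E'
from scipy.spatial.transform import Rotation as R
YAW=np.deg2rad(8.3)
def rel(target,yaw=YAW):
    """shift and turn (tool axes) to a tool-down pose with tool y at 'yaw' in the world"""
    from workcell import manip
    s=manip.read_state();r=R.from_quat(s['ee_rot'])
    y=np.array([np.cos(yaw),np.sin(yaw),0]);z=np.array([0,0,-1.]);g=R.from_matrix(np.c_[np.cross(y,z),y,z])
    print('rel',r.inv().apply(np.array(target)-s['tool_pos']).round(4),(r.inv()*g).as_rotvec().round(4),'| clock',round(s['clock'],2),'q',s['q'].round(2))
E
python3 - <<'E'
from h import *
rays={}
for n in('top0.npz','side0.npz'):
    p,d,K,T=load(n);hsv=cv2.cvtColor(p,cv2.COLOR_RGB2HSV)
    W=world(d,K,T);near=(d>0)&(abs(W[...,0]-.61)<.09)&(abs(W[...,1]+.04)<.12)
    m=((hsv[...,0]<22)&(hsv[...,1]>110)&near).astype(np.uint8)
    k,l,st,c=cv2.connectedComponentsWithStats(m)
    for i in range(1,k):
        if st[i,4]>40:
            x,y,w,h=st[i,:4];u,v=x+(w-1)/2,y+(h-1)/2
            D=T[:3,:3]@[(u-K[0,2])/K[0,0],(v-K[1,2])/K[1,1],1]
            nm='L' if ray(u,v,.13,K,T)[1]>-.05 else 'S'
            rays.setdefault(nm,[]).append((T[:3,3],D/np.linalg.norm(D)));print(n,nm,st[i],ray(u,v,.13 if nm=='L' else .1275,K,T).round(4))
for nm,rs in rays.items():
    A=sum(np.eye(3)-np.outer(D,D) for o,D in rs);b=sum((np.eye(3)-np.outer(D,D))@o for o,D in rs);print(nm,np.linalg.solve(A,b).round(4))
p,d,K,T=load('top0.npz')
c=[ray(*x,.12,K,T) for x in[(75,206),(158,202),(158,284),(75,287)]];print(np.round(c,3),np.mean(c,0))
for nm,x in dict(flask=(449,280),reag=(134,159),beak=(429,186)).items():print(nm,ray(*x,.13 if nm!='beak' else .09,K,T).round(3))
rel((.597,.008,.26))
E
```

```text
top0.npz S [328 190  13  10  60] [ 0.6252 -0.1016  0.1275]
top0.npz L [271 197  16  15 112] [0.5958 0.0131 0.13  ]
side0.npz L [276 201  14  15 133] [0.597 0.004 0.13 ]
side0.npz S [299 235  11  13 102] [ 0.6253 -0.11    0.1275]
S [ 0.6268 -0.1024  0.1214]
L [0.5977 0.0132 0.1237]
[[0.563 0.439 0.12 ]
 [0.584 0.267 0.12 ]
 [0.415 0.244 0.12 ]
 [0.397 0.41  0.12 ]] [0.48974446 0.34009514 0.12      ]
flask [ 0.465 -0.339  0.13 ]
reag [0.671 0.327 0.13 ]
beak [ 0.67  -0.315  0.09 ]
rel [ 0.5404 -0.3956 -0.0722] [-1.4000e-03 -9.0000e-04 -1.2629e+00] | clock 0.1 q [ 1.08  0.47 -0.01  1.6   0.01  1.07 -0.06]
```

Request:
{"name": "step_hand", "arguments": {"rows": {"steps":[[0, 0, -0.05, 0, 0, 0], [0.03, -0.03, -0.08, 0, 0, -0.15], [0.06, -0.06, -0.11, 0, 0, -0.3], [0.1, -0.09, -0.11, 0, 0, -0.45], [0.14, -0.12, -0.11, 0, 0, -0.6]]}, "jaw": 0.07}}

```text
clock: 0.6
tool_pos: [0.3568, -0.417, 0.2992]
ee_rot: [0.863, 0.505, 0.0, 0.001]
force: [0.9, 0.0, -0.4]
width: 0.0701
gripper_force: 0.0
```

```bash
python3 -c "
from h import *;rel((.56,.008,.28))"
```

```text
rel [ 0.47   -0.0316  0.0187] [ 0.0017  0.0016 -0.6579] | clock 0.6 q [ 0.96  0.21 -0.19  1.71  0.04  1.22  0.25]
```

Request:
{"name": "step_hand", "arguments": {"rows": {"steps":[[0.47, -0.03, 0.018, 0, 0, -0.15], [0.47, -0.03, 0.018, 0, 0, -0.3], [0.47, -0.03, 0.018, 0, 0, -0.45], [0.47, -0.03, 0.018, 0, 0, -0.6], [0.47, -0.03, 0.018, 0, 0, -0.658]]}}}

```text
clock: 1.1
tool_pos: [0.4661, -0.1918, 0.2884]
ee_rot: [0.654, 0.756, -0.0, 0.0]
force: [0.7, -0.3, -0.5]
width: 0.07
gripper_force: 0.0
```

```bash
python3 -c "
from h import *;rel((.56,.008,.28))"
```

```text
rel [0.1843 0.1216 0.0083] [-0.0002  0.0003 -0.0008] | clock 1.1 q [ 0.72  0.16 -0.44  1.81  0.07  1.19  0.4 ]
```

Request:
{"name": "step_hand", "arguments": {"rows": {"steps":[[0.184, 0.122, 0.008, 0, 0, 0], [0.184, 0.122, 0.008, 0, 0, 0], [0.184, 0.122, 0.008, 0, 0, 0], [0.184, 0.122, 0.008, 0, 0, 0], [0.184, 0.122, 0.008, 0, 0, 0]]}}}

```text
clock: 1.6
tool_pos: [0.5616, 0.011, 0.2801]
ee_rot: [0.654, 0.757, 0.001, -0.001]
force: [-0.6, -0.4, 0.5]
width: 0.0704
gripper_force: 0.0
```

Request:
{"name": "step_hand", "arguments": {"rows": {"steps":[[0, 0, 0, 0, 0, 0]]}}}

```text
clock: 1.7
tool_pos: [0.5613, 0.0098, 0.2799]
ee_rot: [0.653, 0.757, 0.0, -0.001]
force: [0.9, -0.4, -0.7]
width: 0.07
gripper_force: 0.0
```

```bash
python3 - <<'E'
from h import *;from workcell import manip
I=manip.camera_info('wrist');p,d=manip.grab_frame('wrist');cv2.imwrite('pics/w1.png',p[:,:,::-1]);np.savez('w1.npz',p=p,d=d,**I)
K,T=I['mtx'],I['cam_to_world'];hsv=cv2.cvtColor(p,cv2.COLOR_RGB2HSV)
m=((hsv[...,0]<22)&(hsv[...,1]>110)).astype(np.uint8)
k,l,st,c=cv2.connectedComponentsWithStats(m)
print(T.round(3).tolist())
for i in range(1,k):
    if st[i,4]>150:
        x,y,w,h=st[i,:4];print(st[i],ray(x+w/2,y+h/2,.13,K,T).round(4))
rel((.56,.008,.28))
E
```

```text
[[0.989, 0.142, 0.036, 0.551], [0.147, -0.959, -0.244, 0.079], [0.0, 0.247, -0.969, 0.476], [0.0, 0.0, 0.0, 1.0]]
[ 523  174   37  122 2294] [0.863  0.0033 0.13  ]
[298 176  30  33 795] [0.5977 0.0137 0.13  ]
[310 274  21  29 473] [ 0.6265 -0.0996  0.13  ]
[ 100  294   35   68 1059] [ 0.3894 -0.1888  0.13  ]
[ 425  294   35   68 1065] [ 0.7843 -0.1302  0.13  ]
[ 202  375  358   14 2439] [ 0.7274 -0.219   0.13  ]
rel [ 0.0012 -0.0007 -0.0001] [-0.0012 -0.0006 -0.0017] | clock 1.75 q [ 0.39  0.29 -0.56  1.69  0.17  1.21 -0.07]
```

View pics/w1.png

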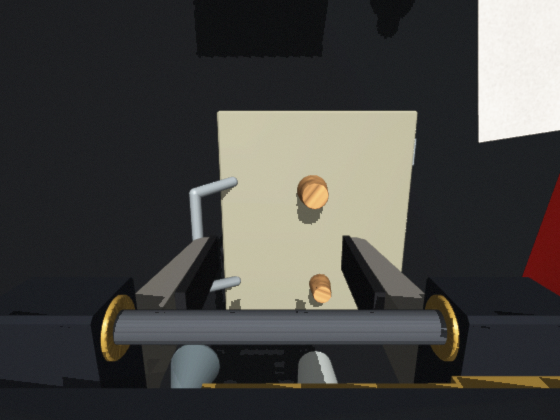

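The wrist view shows both corks upright: the large one at (313,192), the small one at (320,288). Large cork about (0.597, 0.0125), small about (0.626, -0.101).

```bash
python3 -c "
from h import *;rel((.597,.0125,.117))"
```

```text
rel [0.0003 0.0368 0.1628] [-0.0012 -0.0006 -0.0017] | clock 1.75 q [ 0.39  0.29 -0.56  1.69  0.17  1.21 -0.07]
```

Request:
{"name": "step_hand", "arguments": {"rows": {"steps":[[0, 0.037, 0.02, 0, 0, 0], [0, 0.037, 0.07, 0, 0, 0], [0, 0.037, 0.11, 0, 0, 0], [0, 0.037, 0.14, 0, 0, 0], [0, 0.037, 0.163, 0, 0, 0]]}}}

```text
clock: 2.25
tool_pos: [0.596, 0.0077, 0.115]
ee_rot: [0.657, 0.754, -0.002, -0.001]
force: [0.3, -1.0, 0.6]
width: 0.0701
gripper_force: 0.0
```

Request:
{"name": "step_hand", "arguments": {"rows": {"steps":[[0, 0, 0, 0, 0, 0], [0, 0, 0, 0, 0, 0], [0, 0, 0, 0, 0, 0], [0, 0, 0, 0, 0, 0], [0, 0, 0, 0, 0, 0]]}, "jaw": 0, "force": 15}}

```text
clock: 2.75
tool_pos: [0.5984, 0.0104, 0.1187]
ee_rot: [0.656, 0.755, 0.001, 0.001]
force: [0.0, 0.6, 0.9]
width: 0.032
gripper_force: 0.0
```

```bash
python3 -c "
from h import *;rel((.597,.0125,.117))"
```

```text
rel [ 0.0022 -0.0011  0.0017] [ 0.002   0.0006 -0.0052] | clock 2.75 q [ 0.31  0.52 -0.51  1.77  0.31  0.93 -0.19]
```

Request:
{"name": "step_hand", "arguments": {"rows": {"steps":[[0, 0, 0, 0, 0, 0], [0, 0, 0, 0, 0, 0], [0, 0, 0, 0, 0, 0]]}}}

```text
clock: 3.05
tool_pos: [0.5983, 0.0105, 0.1183]
ee_rot: [0.656, 0.755, 0.0, 0.001]
force: [-0.4, -0.5, 5.8]
width: 0.0267
gripper_force: 15.2
```

Request:
{"name": "step_hand", "arguments": {"rows": {"steps":[[0, 0, -0.03, 0, 0, 0], [0, 0, -0.07, 0, 0, 0], [0, 0, -0.11, 0, 0, 0], [0, 0, -0.14, 0, 0, 0], [0, 0, -0.15, 0, 0, 0]]}}}

```text
clock: 3.55
tool_pos: [0.5991, 0.0111, 0.2707]
ee_rot: [0.656, 0.755, 0.002, 0.002]
force: [-0.1, -0.2, 0.3]
width: 0.0267
gripper_force: 14.9
```

```bash
python3 -c "
from h import *;rel((.49,.34,.26))"
```

```text
rel [ 0.3409 -0.0621  0.0102] [ 0.0049  0.0007 -0.0048] | clock 3.55 q [ 0.35  0.37 -0.56  1.61  0.21  1.21 -0.11]
```

Request:
{"name": "step_hand", "arguments": {"rows": {"steps":[[0.05, -0.01, 0, 0, 0, 0], [0.1, -0.02, 0, 0, 0, 0], [0.15, -0.03, 0, 0, 0, 0], [0.2, -0.04, 0, 0, 0, 0], [0.25, -0.05, 0, 0, 0, 0]]}}}

```text
clock: 4.05
tool_pos: [0.5134, 0.2477, 0.266]
ee_rot: [0.656, 0.755, -0.001, -0.0]
force: [-0.1, 0.2, -0.2]
width: 0.0268
gripper_force: 14.9
```

Request:
{"name": "step_hand", "arguments": {"rows": {"steps":[[0.04, -0.005, 0, 0, 0, 0], [0.07, -0.01, 0.02, 0, 0, 0], [0.09, -0.012, 0.06, 0, 0, 0], [0.09, -0.012, 0.1, 0, 0, 0], [0.09, -0.012, 0.12, 0, 0, 0]]}}}

```text
clock: 4.55
tool_pos: [0.4874, 0.333, 0.1424]
ee_rot: [0.655, 0.756, -0.003, -0.001]
force: [1.1, -0.6, 0.5]
width: 0.0268
gripper_force: 14.9
```

```bash
python3 -c "
from h import *;from workcell import manip;rel((.49,.34,.15))
p,d=manip.grab_frame('top');cv2.imwrite('pics/t1.png',cv2.resize(p[130:330,30:400,::-1],None,fx=2,fy=2))"
```

```text
rel [ 0.0065  0.0035 -0.0076] [-0.0068  0.0027 -0.0026] | clock 4.55 q [-0.18  0.51 -0.63  1.76  0.35  0.99 -0.8 ]
```

View pics/t1.png

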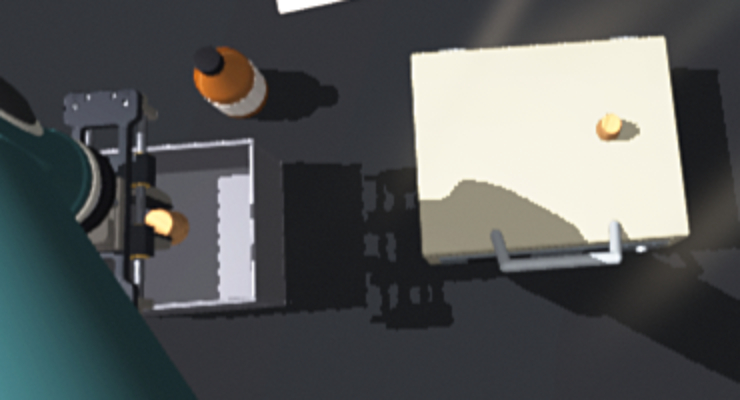

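Top crop: the large cork at (160,225) is held over the bin interior, and the rest is undisturbed. Releasing.

Request:
{"name": "step_hand", "arguments": {"rows": {"steps":[[0, 0, 0, 0, 0, 0], [0, 0, 0, 0, 0, 0], [0, 0, 0, 0, 0, 0], [0, 0, 0, 0, 0, 0]]}, "jaw": 0.07}}

```text
clock: 5.0
tool_pos: [0.4912, 0.3343, 0.1488]
ee_rot: [0.656, 0.755, 0.001, 0.0]
force: [0.1, -0.9, -0.5]
width: 0.0568
gripper_force: 0.0
```

Request:
{"name": "step_hand", "arguments": {"rows": {"steps":[[0, 0, -0.05, 0, 0, 0], [-0.01, 0, -0.1, 0, 0, 0], [-0.04, 0, -0.13, 0, 0, 0], [-0.08, 0.01, -0.14, 0, 0, 0], [-0.13, 0.02, -0.14, 0, 0, 0]]}}}

```text
clock: 5.5
tool_pos: [0.5291, 0.21, 0.2912]
ee_rot: [0.655, 0.756, 0.003, 0.002]
force: [1.7, -0.2, 0.4]
width: 0.0698
gripper_force: 0.0
```

```bash
python3 - <<'E'
from h import *;from workcell import manip
rel((.61,-.06,.28))
p,d,K,T=load('w1.npz')
# upper rim / foot check of the corks with depth in the wrist picture
W=world(d,K,T);hsv=cv2.cvtColor(p,cv2.COLOR_RGB2HSV);m=((hsv[...,0]<22)&(hsv[...,1]>110)).astype(np.uint8)
k,l,st,c=cv2.connectedComponentsWithStats(m)
for i in range(1,k):
    if 400<st[i,4]<900:
        q=W[(l==i)&(d>0)];print(st[i],q[:,2].min(),q[:,2].max());
        for a in range(4):
            t=q[(q[:,2]>.1125+.01*a)&(q[:,2]<=.1225+.01*a)]
            if len(t):print(a,len(t),t.min(0).round(3),t.max(0).round(3),t.mean(0).round(3))
E
```

```text
rel [-0.2788  0.0414  0.0111] [ 0.0065 -0.0014 -0.0015] | clock 5.5 q [ 0.09  0.31 -0.65  1.65  0.2   1.24 -0.47]
[298 176  30  33 795] 0.11540488592359621 0.1502850452169176
0 42 [0.581 0.015 0.115] [0.61  0.031 0.122] [0.591 0.026 0.12 ]
1 92 [0.581 0.003 0.123] [0.611 0.031 0.132] [0.591 0.023 0.128]
2 83 [0.583 0.004 0.133] [0.61  0.029 0.142] [0.592 0.023 0.137]
3 578 [0.583 0.    0.143] [0.611 0.028 0.15 ] [0.597 0.015 0.148]
[310 274  21  29 473] 0.11398069010395123 0.14432458866482262
0 69 [ 0.615 -0.101  0.114] [ 0.637 -0.088  0.122] [ 0.623 -0.091  0.119]
1 96 [ 0.615 -0.103  0.123] [ 0.636 -0.089  0.132] [ 0.623 -0.093  0.127]
2 238 [ 0.616 -0.111  0.133] [ 0.637 -0.09   0.142] [ 0.626 -0.098  0.14 ]
3 67 [ 0.618 -0.109  0.143] [ 0.635 -0.092  0.144] [ 0.627 -0.101  0.143]
```

Request:
{"name": "step_hand", "arguments": {"rows": {"steps":[[-0.05, 0.01, 0, 0, 0, 0], [-0.1, 0.02, 0, 0, 0, 0], [-0.15, 0.03, 0, 0, 0, 0], [-0.2, 0.035, 0.01, 0, 0, 0], [-0.25, 0.045, 0.01, 0, 0, 0]]}}}

```text
clock: 6.0
tool_pos: [0.6057, -0.0297, 0.2779]
ee_rot: [0.656, 0.755, -0.0, 0.0]
force: [0.7, 0.2, 0.3]
width: 0.0701
gripper_force: 0.0
```

Request:
{"name": "step_hand", "arguments": {"rows": {"steps":[[-0.04, 0, 0, 0, 0, 0], [-0.06, 0, 0, 0, 0, 0], [-0.06, 0, 0, 0, 0, 0]]}}}

```text
clock: 6.3
tool_pos: [0.6144, -0.0916, 0.2778]
ee_rot: [0.659, 0.753, -0.0, 0.001]
force: [-0.6, 0.5, 0.2]
width: 0.0701
gripper_force: 0.0
```

```bash
python3 -c "
from h import *;rel((.6265,-.101,.118))"
```

```text
rel [-0.0106  0.0107  0.1599] [ 0.0004  0.0017 -0.0118] | clock 6.3 q [ 0.48  0.4  -0.52  1.55  0.21  1.25  0.06]
```

Request:
{"name": "step_hand", "arguments": {"rows": {"steps":[[-0.01, 0.01, 0.02, 0, 0, 0], [-0.01, 0.01, 0.06, 0, 0, 0], [-0.01, 0.01, 0.1, 0, 0, 0], [-0.01, 0.01, 0.135, 0, 0, 0], [-0.01, 0.01, 0.16, 0, 0, 0]]}}}

```text
clock: 6.8
tool_pos: [0.6246, -0.093, 0.1159]
ee_rot: [0.655, 0.756, -0.0, -0.001]
force: [0.2, -0.2, -0.3]
width: 0.0695
gripper_force: 0.0
```

Request:
{"name": "step_hand", "arguments": {"rows": {"steps":[[0, 0, 0, 0, 0, 0], [0, 0, 0, 0, 0, 0], [0, 0, 0, 0, 0, 0], [0, 0, 0, 0, 0, 0], [0, 0, 0, 0, 0, 0]]}, "jaw": 0, "force": 15}}

```text
clock: 7.3
tool_pos: [0.6263, -0.0955, 0.119]
ee_rot: [0.656, 0.755, 0.001, 0.001]
force: [-0.2, 0.1, -0.1]
width: 0.0316
gripper_force: 0.0
```

Request:
{"name": "step_hand", "arguments": {"rows": {"steps":[[0, 0, 0, 0, 0, 0], [0, 0, 0, 0, 0, 0], [0, 0, 0, 0, 0, 0], [0, 0, 0, 0, 0, 0]]}}}

```text
clock: 7.7
tool_pos: [0.6255, -0.0955, 0.1175]
ee_rot: [0.656, 0.755, -0.0, -0.0]
force: [-0.2, 0.3, -0.1]
width: 0.001
gripper_force: 0.0
```

Missed: it closed to 1 mm. Opening, rising and looking.

Request:
{"name": "step_hand", "arguments": {"rows": {"steps":[[0, 0, 0, 0, 0, 0], [0, 0, -0.04, 0, 0, 0], [0.01, -0.02, -0.08, 0, 0, 0], [0.03, -0.03, -0.13, 0, 0, 0], [0.06, -0.04, -0.16, 0, 0, 0]]}, "jaw": 0.07}}

```text
clock: 8.2
tool_pos: [0.5779, -0.0432, 0.2801]
ee_rot: [0.657, 0.754, 0.0, 0.001]
force: [0.2, -0.2, -0.1]
width: 0.0386
gripper_force: 0.0
```

Request:
{"name": "step_hand", "arguments": {"rows": {"steps":[[0.02, 0, 0, 0, 0, 0], [0.02, 0, 0, 0, 0, 0], [0.02, 0, 0, 0, 0, 0]]}}}

```text
clock: 8.5
tool_pos: [0.5746, -0.0224, 0.2772]
ee_rot: [0.656, 0.755, -0.0, 0.0]
force: [0.8, -0.5, -0.3]
width: 0.0623
gripper_force: 0.0
```

```bash
python3 - <<'E'
from h import *;from workcell import manip
for n in('wrist','top','side'):
    I=manip.camera_info(n);p,d=manip.grab_frame(n);np.savez(n+'2.npz',p=p,d=d,**I);K,T=I['mtx'],I['cam_to_world']
    if n!='top':cv2.imwrite(f'pics/{n}2.png',p[:,:,::-1])
    W=world(d,K,T);hsv=cv2.cvtColor(p,cv2.COLOR_RGB2HSV)
    m=((hsv[...,0]<22)&(hsv[...,1]>110)&(d>0)&(abs(W[...,0]-.62)<.1)&(abs(W[...,1]+.08)<.12)&(W[...,2]<.17)).astype(np.uint8)
    k,l,st,c=cv2.connectedComponentsWithStats(m)
    for i in range(1,k):
        if st[i,4]>30:
            x,y,w,h=st[i,:4];q=W[l==i];t=q[q[:,2]>q[:,2].max()-.005];print(n,st[i],ray(x+w/2,y+h/2,.1275,K,T).round(4),q.min(0).round(3),q.max(0).round(3),'top',((t.min(0)+t.max(0))/2).round(4))
rel((.6,-.03,.28))
E
```

```text
wrist [304 249  21  21 279] [ 0.626  -0.0971  0.1275] [ 0.615 -0.106  0.114] [ 0.637 -0.089  0.144] top [ 0.6263 -0.0977  0.1413]
side [299 235  11  13  93] [ 0.626  -0.1116  0.1275] [ 0.616 -0.116  0.115] [ 0.635 -0.103  0.14 ] top [ 0.6261 -0.1091  0.1378]
rel [-0.01    0.0242 -0.0036] [-0.002 -0.    -0.007] | clock 8.65 q [ 0.43  0.32 -0.56  1.66  0.18  1.21 -0.03]
```

View pics/wrist2.png

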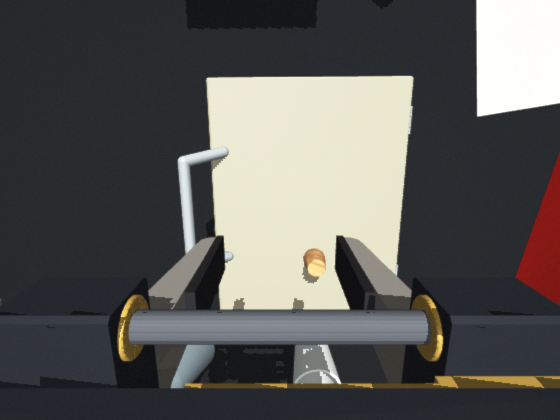

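View pics/side2.png

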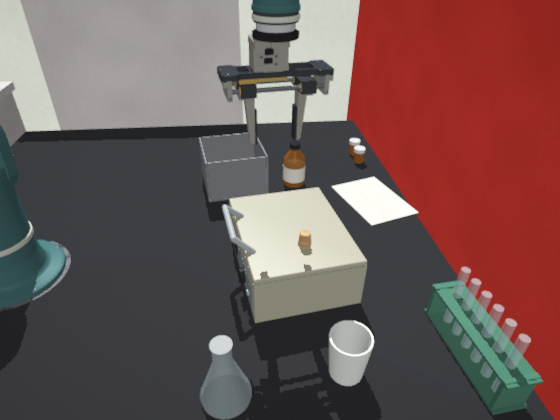

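The wrist view shows the small cork still upright at (315,262). The side view shows it at (305,239), so it has not moved. Next, check where the fingertips really are against the reported TCP.

```bash
python3 - <<'E'
from h import *;from workcell import manip
s=manip.read_state();tp=s['tool_pos'];print(tp)
for n in('wrist','top','side'):
    p,d,K,T=load(n+'2.npz');c=T[:3,:3].T@(tp-T[:3,3]);print(n,'tcp px',(K@c/c[2])[:2].round(1),'depth',c[2].round(3))
    W=world(d,K,T)
    m=(d>0)&(W[...,2]>tp[2]-.02)&(W[...,2]<tp[2]+.05)&(np.hypot(W[...,0]-tp[0],W[...,1]-tp[1])<.09)
    if m.sum()>5:
        k,l,st,cc=cv2.connectedComponentsWithStats(m.astype(np.uint8))
        for i in range(1,k):
            if st[i,4]>15:
                q=W[l==i];print(st[i],q.min(0).round(3),q.max(0).round(3),'tip row mean',q[q[:,2]<q[:,2].min()+.012].mean(0).round(3))
E
```

```text
[ 0.57461621 -0.02346769  0.27641738]
wrist tcp px [279.6 238.1] depth 0.209
[190 235  35  52 645] [ 0.529 -0.037  0.303] [ 0.545 -0.016  0.326] tip row mean [ 0.54  -0.022  0.309]
[335 235  36  52 645] [ 0.604 -0.028  0.302] [ 0.617 -0.006  0.326] tip row mean [ 0.608 -0.012  0.309]
top tcp px [299.3 198.7] depth 0.7
side tcp px [273.9 152.4] depth 0.777
[292 125  10  16 118] [ 0.609 -0.031  0.301] [ 0.625 -0.011  0.326] tip row mean [ 0.615 -0.025  0.307]
[248 131  10  14 108] [ 0.527 -0.042  0.301] [ 0.543 -0.024  0.326] tip row mean [ 0.536 -0.038  0.308]
```

Depth in both views puts the fingertips at z = 0.301 while the reported TCP is 0.276, so the real tips sit about 24 mm higher than reported. That explains the top-edge grip on the large cork and the miss on the small one. I'll correct for it from here.

Request:
{"name": "step_hand", "arguments": {"rows": {"steps":[[-0.02, 0.02, 0, 0, 0, 0], [-0.045, 0.04, 0, 0, 0, 0], [-0.07, 0.04, 0, 0, 0, 0], [-0.07, 0.04, 0, 0, 0, 0]]}}}

```text
clock: 9.05
tool_pos: [0.6243, -0.0915, 0.2755]
ee_rot: [0.659, 0.752, -0.001, -0.001]
force: [-0.2, -0.9, -0.3]
width: 0.07
gripper_force: 0.0
```

```bash
python3 -c "
from h import *;rel((.6262,-.1025,.096))"
```

```text
rel [-0.011   0.001   0.1795] [-0.0029  0.0011 -0.0126] | clock 9.05 q [ 0.47  0.42 -0.52  1.52  0.22  1.26  0.05]
```

Request:
{"name": "step_hand", "arguments": {"rows": {"steps":[[-0.008, 0.002, 0.04, 0, 0, 0], [-0.008, 0.002, 0.08, 0, 0, 0], [-0.008, 0.002, 0.12, 0, 0, 0], [-0.008, 0.002, 0.145, 0, 0, 0], [-0.008, 0.002, 0.155, 0, 0, 0]]}}}

```text
clock: 9.55
tool_pos: [0.6248, -0.093, 0.119]
ee_rot: [0.656, 0.755, -0.001, -0.003]
force: [0.5, -0.1, 0.6]
width: 0.0701
gripper_force: 0.0
```

Request:
{"name": "step_hand", "arguments": {"rows": {"steps":[[0, 0, 0.008, 0, 0, 0], [0, 0, 0.016, 0, 0, 0], [0, 0, 0.024, 0, 0, 0], [0, 0, 0.024, 0, 0, 0]]}}}

```text
clock: 9.95
tool_pos: [0.627, -0.0933, 0.0982]
ee_rot: [0.656, 0.755, -0.0, -0.0]
force: [0.6, 0.5, 0.6]
width: 0.07
gripper_force: 0.0
```

```bash
python3 -c "
from h import *;rel((.6262,-.1025,.096))"
```

```text
rel [-0.009  -0.0021  0.0022] [-0.0006 -0.     -0.005 ] | clock 9.95 q [ 0.43  0.59 -0.47  1.69  0.32  0.93 -0.02]
```

Request:
{"name": "step_hand", "arguments": {"rows": {"steps":[[-0.009, -0.001, 0.002, 0, 0, 0], [-0.009, -0.001, 0.002, 0, 0, 0]]}}}

```text
clock: 10.15
tool_pos: [0.6278, -0.1044, 0.0969]
ee_rot: [0.657, 0.754, -0.0, 0.001]
force: [0.2, -0.7, 0.2]
width: 0.0697
gripper_force: 0.0
```

Request:
{"name": "step_hand", "arguments": {"rows": {"steps":[[0, 0, 0, 0, 0, 0], [0, 0, 0, 0, 0, 0], [0, 0, 0, 0, 0, 0], [0, 0, 0, 0, 0, 0], [0, 0, 0, 0, 0, 0]]}, "jaw": 0, "force": 15}}

```text
clock: 10.65
tool_pos: [0.6276, -0.1021, 0.0966]
ee_rot: [0.656, 0.755, 0.0, 0.0]
force: [-0.5, 0.5, -0.1]
width: 0.0322
gripper_force: 0.0
```

Request:
{"name": "step_hand", "arguments": {"rows": {"steps":[[0, 0, 0, 0, 0, 0], [0, 0, 0, 0, 0, 0], [0, 0, 0, 0, 0, 0], [0, 0, 0, 0, 0, 0]]}}}

```text
clock: 11.05
tool_pos: [0.6276, -0.1022, 0.0966]
ee_rot: [0.656, 0.755, 0.0, 0.0]
force: [-0.4, 0.7, 0.2]
width: 0.0235
gripper_force: 14.9
```

Request:
{"name": "step_hand", "arguments": {"rows": {"steps":[[0, 0, -0.04, 0, 0, 0], [0, 0, -0.09, 0, 0, 0], [0, 0, -0.14, 0, 0, 0], [0.03, 0, -0.17, 0, 0, 0], [0.08, -0.01, -0.17, 0, 0, 0]]}}}

```text
clock: 11.55
tool_pos: [0.6105, -0.0278, 0.2716]
ee_rot: [0.659, 0.753, 0.003, 0.004]
force: [1.3, 0.9, -0.3]
width: 0.0234
gripper_force: 14.9
```

Request:
{"name": "step_hand", "arguments": {"rows": {"steps":[[0.05, -0.01, 0, 0, 0, 0], [0.1, -0.02, 0, 0, 0, 0], [0.15, -0.03, 0, 0, 0, 0], [0.2, -0.04, 0, 0, 0, 0], [0.25, -0.05, 0, 0, 0, 0]]}}}

```text
clock: 12.05
tool_pos: [0.5232, 0.2122, 0.2669]
ee_rot: [0.656, 0.755, 0.0, 0.0]
force: [0.7, -0.5, -0.5]
width: 0.0233
gripper_force: 14.9
```

```bash
python3 -c "
from h import *;rel((.49,.335,.125))"
```

```text
rel [ 0.1263 -0.0158  0.1418] [ 0.0007  0.0004 -0.0052] | clock 12.05 q [ 0.08  0.33 -0.65  1.69  0.21  1.19 -0.49]
```

Request:
{"name": "step_hand", "arguments": {"rows": {"steps":[[0.05, -0.005, 0, 0, 0, 0], [0.095, -0.01, 0.01, 0, 0, 0], [0.126, -0.015, 0.05, 0, 0, 0], [0.126, -0.015, 0.09, 0, 0, 0], [0.126, -0.015, 0.13, 0, 0, 0]]}}}

```text
clock: 12.55
tool_pos: [0.4908, 0.3348, 0.1354]
ee_rot: [0.655, 0.756, 0.0, 0.0]
force: [1.5, -0.7, -0.3]
width: 0.0234
gripper_force: 14.9
```

Request:
{"name": "step_hand", "arguments": {"rows": {"steps":[[0, 0, 0, 0, 0, 0], [0, 0, 0, 0, 0, 0], [0, 0, 0, 0, 0, 0], [0, 0, 0, 0, 0, 0]]}, "jaw": 0.06}}

```text
clock: 12.95
tool_pos: [0.493, 0.334, 0.139]
ee_rot: [0.656, 0.755, 0.002, 0.001]
force: [-0.4, -0.2, -0.1]
width: 0.0532
gripper_force: 0.0
```

Request:
{"name": "step_hand", "arguments": {"rows": {"steps":[[0, 0, -0.05, 0, 0, 0], [-0.01, 0, -0.1, 0, 0, 0], [-0.05, 0, -0.14, 0, 0, 0], [-0.1, 0.01, -0.15, 0, 0, 0], [-0.15, 0.02, -0.15, 0, 0, 0]]}}}

```text
clock: 13.45
tool_pos: [0.5309, 0.196, 0.2911]
ee_rot: [0.655, 0.756, 0.003, 0.002]
force: [1.5, -0.5, 0.1]
width: 0.0603
gripper_force: 0.0
```

```bash
python3 - <<'E'
from h import *;from workcell import manip
rel((.4815,-.0578,.25))
p,d=manip.grab_frame('top');cv2.imwrite('pics/t2.png',cv2.resize(p[130:330,30:400,::-1],None,fx=2,fy=2))
E
```

```text
rel [-0.2443 -0.0852  0.0402] [ 0.0081 -0.0007 -0.0028] | clock 13.45 q [ 0.12  0.31 -0.66  1.66  0.2   1.23 -0.44]
```

View pics/t2.png

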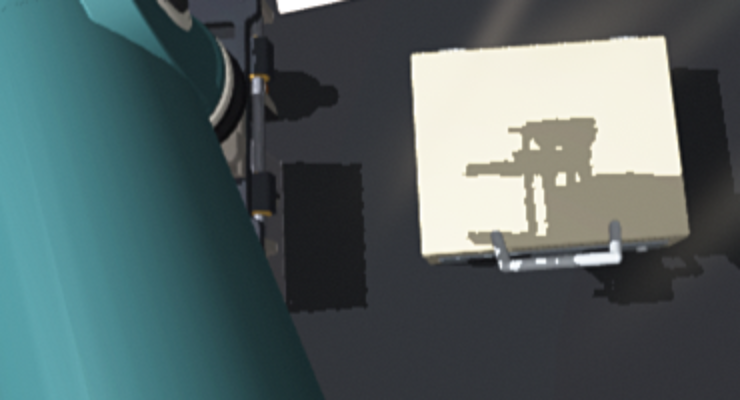

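Top crop: the lid is empty but the arm hides the bin. Moving over the handle, then checking the bin.

Request:
{"name": "step_hand", "arguments": {"rows": {"steps":[[-0.05, -0.02, 0, 0, 0, 0], [-0.1, -0.04, 0.01, 0, 0, 0], [-0.15, -0.055, 0.02, 0, 0, 0], [-0.2, -0.07, 0.03, 0, 0, 0], [-0.244, -0.085, 0.04, 0, 0, 0]]}}}

```text
clock: 14.0
tool_pos: [0.4816, -0.0476, 0.2502]
ee_rot: [0.656, 0.755, 0.001, 0.002]
force: [0.4, -0.6, 0.0]
width: 0.0602
gripper_force: 0.0
```

Request:
{"name": "step_hand", "arguments": {"rows": {"steps":[[0, 0, 0, 0, 0, 0], [0, 0, 0, 0, 0, 0], [0, 0, 0, 0, 0, 0]]}, "jaw": 0.05}}

```text
clock: 14.3
tool_pos: [0.4822, -0.0442, 0.2499]
ee_rot: [0.655, 0.755, 0.001, 0.001]
force: [0.2, 0.1, 0.2]
width: 0.0498
gripper_force: 0.0
```

```bash
python3 - <<'E'
from h import *;from workcell import manip
rel((.4815,-.0578,.102))
p,d=manip.grab_frame('top');I=manip.camera_info('top');np.savez('t3.npz',p=p,d=d,**I);cv2.imwrite('pics/t3.png',cv2.resize(p[130:330,30:400,::-1],None,fx=2,fy=2))
I=manip.camera_info('wrist');p,d=manip.grab_frame('wrist');np.savez('w3.npz',p=p,d=d,**I)
W=world(d,I['mtx'],I['cam_to_world']);hsv=cv2.cvtColor(p,cv2.COLOR_RGB2HSV)
m=(d>0)&(abs(W[...,2]-.149)<.006)&(abs(W[...,0]-.48)<.03)&(abs(W[...,1]+.06)<.08);q=W[m]
if len(q):print('bar',len(q),q.min(0),q.max(0),np.median(q,0))
E
```

```text
rel [-0.0134 -0.003   0.1479] [ 0.0021  0.0002 -0.003 ] | clock 14.3 q [ 0.52  0.17 -0.55  1.9   0.1   1.1   0.07]
bar 1596 [ 0.46716263 -0.11611026  0.14306863] [0.49977253 0.00441509 0.15299133] [ 0.48035403 -0.05089553  0.15000873]
```

View pics/t3.png

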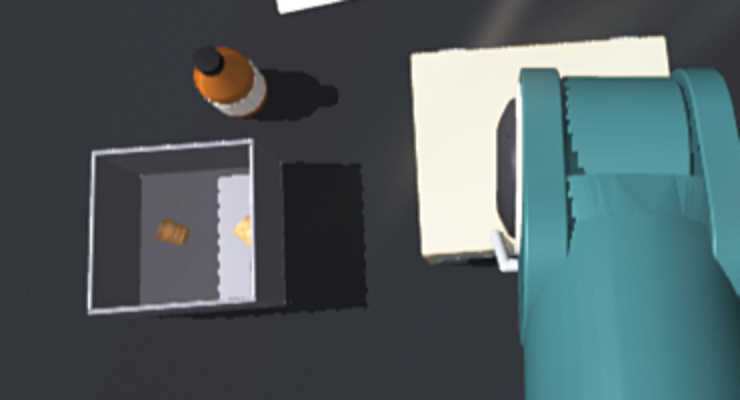

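Both corks are in the bin, at (173,232) and (243,230) in the crop. Now the handle.

Request:
{"name": "step_hand", "arguments": {"rows": {"steps":[[-0.013, -0.003, 0.03, 0, 0, 0], [-0.013, -0.003, 0.07, 0, 0, 0], [-0.013, -0.003, 0.105, 0, 0, 0], [-0.013, -0.003, 0.13, 0, 0, 0], [-0.013, -0.003, 0.147, 0, 0, 0]]}}}

```text
clock: 14.9
tool_pos: [0.4798, -0.0573, 0.1001]
ee_rot: [0.655, 0.756, -0.0, -0.001]
force: [0.2, -0.4, -0.1]
width: 0.05
gripper_force: 0.0
```

Request:
{"name": "step_hand", "arguments": {"rows": {"steps":[[0, 0, 0, 0, 0, 0], [0, 0, 0, 0, 0, 0], [0, 0, 0, 0, 0, 0], [0, 0, 0, 0, 0, 0], [0, 0, 0, 0, 0, 0]]}, "jaw": 0, "force": 10}}

```text
clock: 15.4
tool_pos: [0.481, -0.0591, 0.1027]
ee_rot: [0.656, 0.755, 0.0, 0.001]
force: [2.5, -0.0, 0.2]
width: 0.012
gripper_force: 3.3
```

Request:
{"name": "step_hand", "arguments": {"rows": {"steps":[[0, 0, 0, 0, 0, 0], [0, 0, 0, 0, 0, 0], [0, 0, 0, 0, 0, 0], [0, 0, 0, 0, 0, 0]]}}}

```text
clock: 15.8
tool_pos: [0.4812, -0.0591, 0.1026]
ee_rot: [0.656, 0.755, 0.0, 0.001]
force: [0.6, 0.3, 5.9]
width: 0.011
gripper_force: 10.0
```

Request:
{"name": "step_hand", "arguments": {"rows": {"steps":[[0, 0, 0, 0, 0, 0], [0, 0, 0, 0, 0, 0]]}, "force": 30}}

```text
clock: 16.0
tool_pos: [0.4812, -0.059, 0.1026]
ee_rot: [0.656, 0.755, 0.0, 0.001]
force: [0.2, 0.1, 6.2]
width: 0.0106
gripper_force: 30.0
```

```bash
python3 -c "
from h import *;rel((.4815,-.0578,.102))"
```

```text
rel [0.0012 0.0004 0.0006] [ 0.0017  0.0006 -0.0049] | clock 16.0 q [ 0.47  0.36 -0.49  2.05  0.24  0.79 -0.03]
```

Request:
{"name": "step_hand", "arguments": {"rows": {"steps":[[0, 0.005, -0.021, 0, 0, 0], [0, 0.0115, -0.041, 0, 0, 0], [0, 0.02, -0.061, 0, 0, 0], [0, 0.03, -0.079, 0, 0, 0], [0, 0.0415, -0.097, 0, 0, 0]]}}}

```text
clock: 16.5
tool_pos: [0.5203, -0.0533, 0.1985]
ee_rot: [0.656, 0.755, -0.001, -0.001]
force: [2.9, -0.2, -5.7]
width: 0.0106
gripper_force: 30.0
```

Request:
{"name": "step_hand", "arguments": {"rows": {"steps":[[0, 0, 0, 0, 0, 0]]}}}

```text
clock: 16.6
tool_pos: [0.5213, -0.0532, 0.1999]
ee_rot: [0.656, 0.755, -0.001, -0.0]
force: [-4.0, 0.0, -0.8]
width: 0.011
gripper_force: 30.0
```

```bash
python3 - <<'E'
from h import *;from workcell import manip
p0=np.array([.4812,-.059,.1026]);s=manip.read_state();D=s['tool_pos']-p0;print('dx,dz',D[:2]@[np.cos(YAW),np.sin(YAW)],D[2])
p,d=manip.grab_frame('side');I=manip.camera_info('side');W=world(d,I['mtx'],I['cam_to_world']);np.savez('s4.npz',p=p,d=d,**I)
H=np.array([.7188,-.023,.1005]);V=W-H;X=V[...,0]*np.cos(YAW)+V[...,1]*np.sin(YAW);Y=-V[...,0]*np.sin(YAW)+V[...,1]*np.cos(YAW);Z=V[...,2]
m=(d>0)&(abs(Y)<.13)&(X<-.02)&(X>-.21)&(Z>.02);hsv=cv2.cvtColor(p,cv2.COLOR_RGB2HSV);m&=(hsv[...,1]<120)&(hsv[...,2]>110)&(hsv[...,0]<40)
c=np.polyfit(X[m],Z[m],1);r=abs(Z-np.polyval(c,X))<.008;c=np.polyfit(X[m&r],Z[m&r],1);print(m.sum(),(m&r).sum(),c,'angle',np.degrees(-np.arctan(c[0])))
E
```

```text
dx,dz 0.040519817673885475 0.0972786849596467
5718 664 [-1.12986007 -0.03770928] angle 48.4890717056305
```

Request:
{"name": "step_hand", "arguments": {"rows": {"steps":[[0, 0.013, -0.017, 0, 0, 0], [0, 0.028, -0.032, 0, 0, 0], [0, 0.0435, -0.0465, 0, 0, 0], [0, 0.0605, -0.059, 0, 0, 0], [0, 0.079, -0.0705, 0, 0, 0]]}}}

```text
clock: 17.15
tool_pos: [0.5967, -0.0422, 0.2702]
ee_rot: [0.656, 0.755, -0.003, -0.002]
force: [-9.0, -0.2, 11.2]
width: 0.0109
gripper_force: 30.0
```

Request:
{"name": "step_hand", "arguments": {"rows": {"steps":[[0, 0, 0, 0, 0, 0], [0, 0, 0, 0, 0, 0], [0, 0, 0, 0, 0, 0]]}}}

```text
clock: 17.45
tool_pos: [0.5977, -0.042, 0.2704]
ee_rot: [0.656, 0.755, -0.001, -0.001]
force: [-9.4, 0.4, 13.5]
width: 0.0106
gripper_force: 30.0
```

```bash
python3 - <<'E'
from h import *;from workcell import manip
p0=np.array([.4812,-.059,.1026]);s=manip.read_state();D=s['tool_pos']-p0;dx,dz=D[:2]@[np.cos(YAW),np.sin(YAW)],D[2];print('dx,dz',dx,dz,'angle by arm',np.degrees(np.arctan2(dz+.045,.24-dx)-np.arctan2(.045,.24)))
p,d=manip.grab_frame('side');I=manip.camera_info('side');W=world(d,I['mtx'],I['cam_to_world']);cv2.imwrite('pics/s5.png',p[:,:,::-1])
V=W-np.array([.7188,-.023,.1005]);X=V[...,0]*np.cos(YAW)+V[...,1]*np.sin(YAW);Y=-V[...,0]*np.sin(YAW)+V[...,1]*np.cos(YAW);Z=V[...,2]
m=(d>0)&(abs(Y)<.137)&(X<.02)&(np.hypot(X,Z)<.215)&(np.hypot(X,Z)>.06)&(Z>.03)
a=np.degrees(np.arctan2(Z[m],-X[m]));h,e=np.histogram(a,np.arange(0,90,2));print(h.tolist())
for t in range(30,70,1):
    n=(abs(X[m]*np.sin(np.radians(t))+Z[m]*np.cos(np.radians(t))-.012)<.003).sum();print(t,n,end='; ')
E
```

```text
dx,dz 0.11773670460401076 0.16776150489720035 angle by arm 49.49653685054293
[0, 0, 0, 0, 0, 0, 0, 0, 0, 0, 0, 0, 0, 0, 0, 0, 0, 0, 0, 0, 0, 0, 0, 0, 7, 0, 554, 314, 167, 102, 15, 0, 0, 0, 0, 0, 0, 0, 0, 0, 0, 0, 0, 0]
30 0; 31 0; 32 0; 33 0; 34 0; 35 0; 36 0; 37 0; 38 0; 39 1; 40 1; 41 2; 42 2; 43 3; 44 4; 45 6; 46 12; 47 181; 48 607; 49 1110; 50 1124; 51 228; 52 14; 53 5; 54 1; 55 0; 56 0; 57 0; 58 0; 59 0; 60 0; 61 0; 62 0; 63 0; 64 0; 65 0; 66 0; 67 0; 68 0; 69 0;
```

View pics/s5.png

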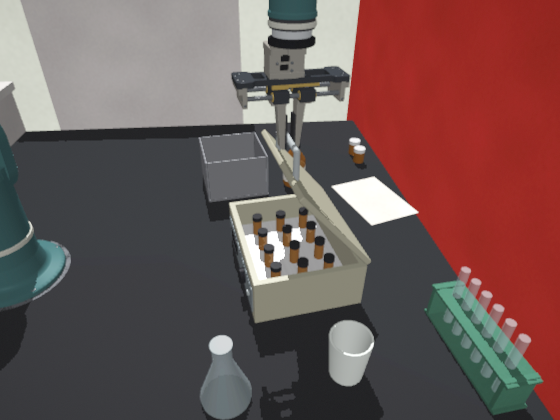

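The side view shows the lid held open at about 49.5° with the bar in the gripper near (295,160). Arm geometry and the depth fit agree, and the flask, bottle and beaker are still standing. One steadiness check, then hand in.

Request:
{"name": "step_hand", "arguments": {"rows": {"steps":[[0, 0, 0, 0, 0, 0], [0, 0, 0, 0, 0, 0], [0, 0, 0, 0, 0, 0], [0, 0, 0, 0, 0, 0], [0, 0, 0, 0, 0, 0]]}}}

```text
clock: 18.0
tool_pos: [0.5976, -0.042, 0.2703]
ee_rot: [0.656, 0.755, -0.001, -0.001]
force: [-9.9, -0.3, 12.8]
width: 0.0108
gripper_force: 30.0
```

```bash
python3 -c "
from workcell import manip;print(manip.job_done())"
```

```text
the job is handed in; nothing more can be done
None
```

Job handed in at 18.0 s: both corks went in the bin while the lid was shut, the lid is held steady in the gripper at about 49.5°, and the flask, reagent bottle and beaker were not touched.

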